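Clear the sealer's catch tray and find the socket for its hold-down nut

ROBOT

A 6-joint arm with a two-finger parallel gripper is mounted at the origin on the work surface. World frame = base frame: x ahead of the robot, y to its left, z up, the work surface at z = 0. Lengths are in mm, angles in rad, forces in N, time in s.
With the tool pointing down it reaches from about 350 to 875 mm from the base axis. Payload 4.2 kg.
Tool frame: the origin (TCP) lies at the very end of the fingers, on their centre line; the grasp point (between the pads) lies 19 mm behind it; z points along the fingers, y is the line along which they close (so a half turn about z gives the same grasp; the last joint's range is limited). The gripper opens to 85 mm and grips with 20 to 120 N. Pads are 22 mm wide; open, the fingers measure 114 mm over their backs; the gripper's body (76 mm by 85 mm) begins 54 mm behind the grasp point. The pads swing forward as they close: fully open they stand 13 mm farther back than shut.
Start: joints at [1.366, 0.385, 0.008, 0, -1.194, -0.259], TCP at [279.56, 558.968, 231.312] pointing down, gripper open.
Joint ranges: [-3.14, 3.14], [-1.21, 2.06], [-1.07, 1.41], [-3.16, 2.05], [-2.99, -0.16], [-3.1, 3.1]. Speed limits (rad/s): [2.79, 2.79, 3.14, 3.14, 3.14, 3.14].

INTERFACE

Orientations are given as a unit quaternion [x, y, z, w].
In Python, from bench import arm, optics gives the robot as it stands. The module is installed in compiled form; this text tells all that it offers.
- The arm moves only by the tool step_arm, never from a script. Its argument "motion" is a list of rows, each an object with "dr": the turn, a rotation vector about the tool's x, y, z in units of 8 degrees (1.0 is 8 degrees), a list of three; "slide": the shift along the tool's x, y, z in mm, a list of three; "jaw": the finger opening in mm, from 0 to 85.4. A call has exactly 8 rows; each row is the pose to reach, as a shift and turn from the pose commanded when the call began, along the tool's axes at that moment; what a row does not reach only later rows make up. A row lasts 1/8 s, in which the tool goes at most 62.5 mm and 10.7 degrees, less where a joint would pass 70% of its speed; a pose out of reach is approached as far as the arm can. A call with a gripper value outside its range is refused whole. The fingers move at their own pace and stop on an object; the grip force is fixed at half the most. Time passes only in rows, so rows that repeat a pose let the fingers close, or fill a call up. It gives the time, the measured TCP pose, the force, the opening and the grip force at its end, in the units of the state.
- arm.read_state(): the state, without advancing time (a new reading comes with each control period).
- optics.get_image(name): name is "side" or "top"; returns the picture (480x640x3 uint8, blue, green, red); there is no depth.
- optics.camera_info(name): a dict with "camera_matrix" (3x3 intrinsics, pixels), "k1" (the pictures are not rectified: a ray, as slopes to the right and down, at radius r is drawn at 1 + k1 r^2 times it, then the intrinsics apply), "view" (4x4, takes a point from world to camera coordinates). Camera axes: x right, y up, looking along -z (the intrinsics and any distortion apply to the point x, -y, -z); pixel columns grow to the right and rows downward; lengths in mm; the calibration is good to about 2 mm. A picture is of the moment at which its call begins. camera_info takes no time and is no camera call.
- arm.job_done(): hands the job in; it is judged then, once.
The state is a dict: "clock": time; "joints": joint angles; "joint_vel": joint speeds; "joint_efforts": joint torques, N m; "position": TCP position; "ee_rot": TCP orientation; "contact_force": force on the tool from outside, world axes, zero at the start; "wrist_torque": the same for the moment, N m; "gripper_width": finger opening in mm; "grasp_force": force on a finger pad.
Only numpy, scipy, OpenCV 4.12 (cv2) and the standard library are available. Lean on these libraries where they do the work, as an engineer would, in place of code of your own. Each camera call takes 0.05 s, during which the arm holds its last target. There are 200 camera calls.

TASK

The sealer's catch tray must come off for washing: first set the finished pack from the catch tray down flat in the orange tote and let go of it, without dropping it. Then find by trying which of the two sockets from the blue rack fits the brass hex nut in the tray; one that does not fit goes back into a hole of the rack, standing upright, and you finish still gripping the one that fits, upright and fully down on the nut, without letting go. Leave the other things on the bench where they are.

Things in the scene. Friction and masses are not known exactly. Their poses are not given: they have to be found in the camera images.
- pack_center (a point): Centre of the sealed pastry pack in the catch tray: a rigid box 130 mm long (its x) by 64 mm wide (its y) by 42 mm high, 0.16 kg; black bottom, clear lid over three golden pastries, yellow-green band round its middle. It lies flat on the tray floor; z up.
- tray: Fixed aluminium catch tray, open on top, 190 mm (x) by 330 mm (y), walls 28 mm high, 5 mm thick, floor 5 mm thick. Origin under its centre, on the bench. The sealer's blue outfeed belt, 70 mm high, joins its -y end, 175 mm from the centre. A grey round boss (60 mm wide, top 14 mm above the bench) at y = +95 mm carries the nut.
- nut_top (a point): Centre of the top face of the brass hold-down nut, fixed on its boss in the tray: 24 mm across flats, 16 mm high, top 3 mm chamfered. Two flats face +x and -x of this frame; z up; its yaw varies. A 14 mm stud end stands 4 mm above the top. A socket is fully down when its open end rests on the boss, 16 mm below this point: its blade's middle is then 44 mm above this point.
- tote: Fixed orange tote, open on top, outside 250 mm (x) by 210 mm (y) by 60 mm high, walls and floor 5 mm thick. Origin under its centre, on the bench; empty.
- rack: Fixed blue block 180 mm (x) by 80 mm (y) by 30 mm high, with two round holes 46 mm wide and 14 mm deep at x = -45 and +45 mm, y = 0. Origin under its centre, on the bench. A socket in a hole stands with its open end 16 mm and its blade's middle 76 mm above the bench.
- socket_a_blade (a point): Middle of the dark blade of socket a: grasp here. The two sockets look alike, stand open end down in the rack in any order, turned about z. 82 mm tall, 0.25 kg: steel hexagon 36 mm across flats and 25 mm tall, round collar to 38 mm, then blade 44 mm tall, 30 mm (x) by 16 mm (y). This point: on the axis, 60 mm above the open end. Two bore flats face +x and -x. Whether it fits the nut is found by trying.
- socket_b_blade (a point): Middle of the blade of socket b, which looks just like socket a (same sizes, same axes; bore 25 mm deep). One of the two goes over the nut, with 0.8 mm free all round when its flats are turned to the nut's within about 8 degrees; the other is too small and stops on top of the nut, 12 mm or more short of fully down. Which one fits is found by trying.
- other_pack: Bystander: a second, similar pack lying on the bench beyond the work, 130 x 64 x 42 mm. Origin under its centre. To be left alone.
- label_roll: Bystander: yellow roll, 84 mm diameter, 35 mm high, lying on the bench beyond the work. Origin under its centre. To be left alone.
- brush: Bystander: bench brush, 200 mm long, lying beyond the work. Origin under its middle. To be left alone.
Not all that is in view belongs to the job. Several things look just like the rack: the one meant starts nearest to the robot's base.

How it is judged (in metres and radians):
On the way, in this order (a step that is already met when the one before it is completed fails the run):
1. the pack lies flat in the tote, released (x of pack_center in the frame of tote between -0.1 and 0.1 m and y of pack_center in the frame of tote between -0.085 and 0.085 m and z of pack_center in the frame of tote below 0.034 m and angle between pack_center's own z axis and vertical below 0.15 rad and contact force between pack and the fingers below 0.1 N and contact force between pack and tote above 0.3 N and linear speed of pack below 0.05 m/s), for 0.2 s.
2. the socket that fits is gripped and fully down on the nut (((horizontal distance between socket_a_blade and nut_top below 0.004 m and z of socket_a_blade in the frame of nut_top between 0.04 and 0.048 m and angle between socket_a_blade's own z axis and vertical below 0.08 rad and contact force between socket_a and the fingers above 2 N) or (horizontal distance between socket_b_blade and nut_top below 0.004 m and z of socket_b_blade in the frame of nut_top between 0.04 and 0.048 m and angle between socket_b_blade's own z axis and vertical below 0.08 rad and contact force between socket_b and the fingers above 2 N))), for 0.2 s.
At the end, for the whole second after the job is handed in: Pack flat on the tote floor, released (tilt < 0.15 rad). Fitting socket gripped (> 2 N), within 4 mm of fully down on the nut and of its axis, tilt < 0.08 rad. The other socket upright (< 0.12 rad) in a rack hole, within 4 mm of its full depth, not touched (x of pack_center in the frame of tote between -0.1 and 0.1 m and y of pack_center in the frame of tote between -0.085 and 0.085 m and z of pack_center in the frame of tote below 0.034 m and angle between pack_center's own z axis and vertical below 0.15 rad and contact force between pack and the fingers below 0.1 N and ((horizontal distance between socket_a_blade and nut_top below 0.004 m and z of socket_a_blade in the frame of nut_top between 0.04 and 0.048 m and angle between socket_a_blade's own z axis and vertical below 0.08 rad and contact force between socket_a and the fingers above 2 N and x of socket_b_blade in the frame of rack between -0.053 and 0.053 m and y of socket_b_blade in the frame of rack between -0.008 and 0.008 m and z of socket_b_blade in the frame of rack below 0.08 m and angle between socket_b_blade's own z axis and vertical below 0.12 rad and contact force between socket_b and the fingers below 0.1 N) or (horizontal distance between socket_b_blade and nut_top below 0.004 m and z of socket_b_blade in the frame of nut_top between 0.04 and 0.048 m and angle between socket_b_blade's own z axis and vertical below 0.08 rad and contact force between socket_b and the fingers above 2 N and x of socket_a_blade in the frame of rack between -0.053 and 0.053 m and y of socket_a_blade in the frame of rack between -0.008 and 0.008 m and z of socket_a_blade in the frame of rack below 0.08 m and angle between socket_a_blade's own z axis and vertical below 0.12 rad and contact force between socket_a and the fingers below 0.1 N))); the arm keeps its last pose, push and grip.
It fails at once if the pack was dropped or thrown (contact force between pack and the fingers below 0.1 N and linear speed of pack above 0.75 m/s).
It fails at once if a bystander was moved by more than 3 cm (distance of any of other_pack, label_roll, brush from where it was at the start of the episode above 0.03 m).
It also fails if it takes over 72 s, if anything falls off the work surface, if the arm or the gripper's body presses on something with over 40 N, if the wrist force passes 120 N, or if a joint passes its speed limit or range.

## Working session

There is one attempt and no reset: what is moved stays moved. The work goes in short steps, Python scripts to look and compute and a tool call to move; the robot and the scene stay as the last step left them, time stands still between calls to the robot, and variables do not carry over. Pictures are saved under pics/ and viewed, at most 10 in all, crops included, and the job is handed in when it is done.

Besides the shell and the picture viewer there is one more tool, called after ">>>" as a command line: name --argument value ..., lists and objects as JSON in quotes. step_arm: Moves the arm, as the interface text tells. Its arguments: {"type":"object","properties":{"motion":{"type":"array","items":{"type":"object","properties":{"dr":{"type":"array","items":{"type":"number"}},"slide":{"type":"array","items":{"type":"number"}},"jaw":{"type":"number"}}}}},"required":["motion"]}

```bash
mkdir -p pics; python3 - <<'E'
from bench import arm, optics
import cv2
for n in("side","top"):
    cv2.imwrite(f"pics/{n}0.png",optics.get_image(n)); i=optics.camera_info(n); print(n,i)
s=arm.read_state(); print(s)
E
```

```text
side {'camera_matrix': array([[568.96734102,   0.        , 327.02190388],
       [  0.        , 568.96734102, 249.52272713],
       [  0.        ,   0.        ,   1.        ]]), 'k1': 0.05111241771073147, 'view': array([[ 7.41775301e-01, -6.70648311e-01, -4.95458854e-04,
        -3.85770744e+02],
       [ 3.24735302e-01,  3.58529185e-01,  8.75216435e-01,
        -2.95128433e+02],
       [-5.86784787e-01, -6.49374827e-01,  4.83731276e-01,
        -7.55774557e+02],
       [ 0.00000000e+00,  0.00000000e+00,  0.00000000e+00,
         1.00000000e+00]])}
top {'camera_matrix': array([[447.78449828,   0.        , 315.59770938],
       [  0.        , 447.78449828, 239.60275992],
       [  0.        ,   0.        ,   1.        ]]), 'k1': -0.06730701331347269, 'view': array([[-2.91013413e-02, -9.99238203e-01, -2.60024187e-02,
         1.38801589e+02],
       [ 9.89134516e-01, -3.25378264e-02,  1.43367357e-01,
        -5.92957058e+02],
       [-1.44104203e-01, -2.15477074e-02,  9.89327891e-01,
        -9.87928403e+02],
       [ 0.00000000e+00,  0.00000000e+00,  0.00000000e+00,
         1.00000000e+00]])}
{'clock': 0.1, 'joints': array([ 1.36559359e+00,  3.85491995e-01,  6.78538510e-03, -4.17138726e-04,
       -1.19400653e+00, -2.58602575e-01]), 'joint_vel': array([-0.0005863 , -0.00192933,  0.00283324,  0.00057463,  0.0007927 ,
       -0.00129122]), 'joint_efforts': array([ 1.50840236e-06, -3.93323386e+01,  1.88929617e+01,  4.19792444e+00,
       -2.58421234e-03,  8.36794271e-06]), 'position': array([279.35339524, 558.52378867, 230.33513794]), 'ee_rot': array([ 9.73212722e-01, -2.29904417e-01, -1.68209220e-04,  9.63242339e-04]), 'contact_force': array([ 0.63314094, -0.6920033 ,  0.17035976]), 'wrist_torque': array([0.00641712, 0.02528126, 0.02010187]), 'grasp_force': 0.0, 'gripper_width': 85.86310452856765}
```

View pics/side0.png

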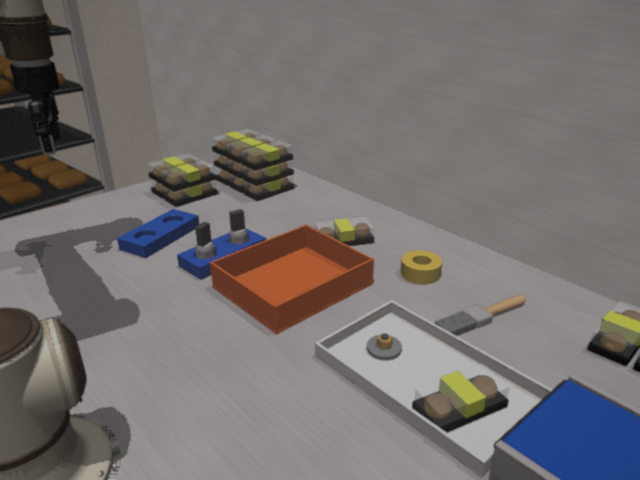

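View pics/top0.png

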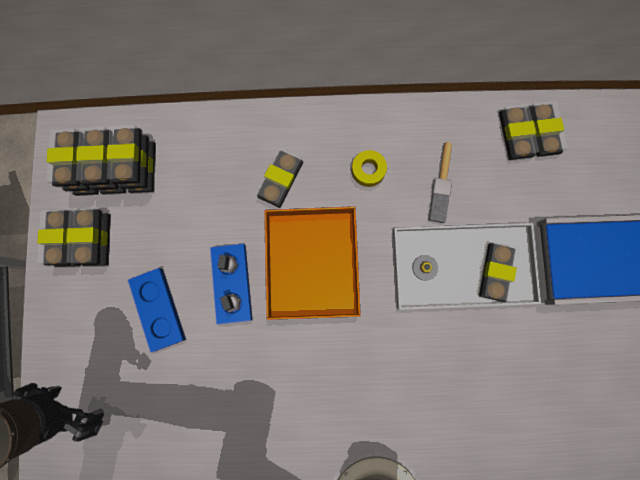

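The side view shows the socket rack at (222,250), the tote at (292,275), the nut at (384,343) and the pack at (460,398). In the top view the rack is at (231,283), the tote at (312,263), the nut at (426,267) and the pack at (498,272). The empty blue rack at (157,310) is a decoy, farther from the base.

```bash
cat > h.py <<'E'
import numpy as np, cv2
from bench import arm, optics
from scipy.spatial.transform import Rotation as R
I={n:optics.camera_info(n) for n in("side","top")}
def ray(n,p):
    i=I[n];K=i["camera_matrix"];d=np.array([-i["k1"] and i["k1"],0,0,0],float)
    d=np.array([i["k1"],0,0,0,0],float)
    u=cv2.undistortPoints(np.array([[p]],float),K,d)[0,0]
    V=i["view"];c=-V[:3,:3].T@V[:3,3];v=V[:3,:3].T@np.array([u[0],-u[1],-1]);return c,v/np.linalg.norm(v)
def onz(n,p,z):
    c,v=ray(n,p);return c+v*(z-c[2])/v[2]
def tri(ps,pt):
    A=np.zeros((3,3));b=np.zeros(3);L=[]
    for n,p in(("side",ps),("top",pt)):
        c,v=ray(n,p);M=np.eye(3)-np.outer(v,v);A+=M;b+=M@c;L.append((c,v))
    x=np.linalg.solve(A,b);return x,[np.linalg.norm(np.cross(x-c,v)) for c,v in L]
def proj(n,X):
    i=I[n];q=i["view"][:3,:3]@X+i["view"][:3,3];u=np.array([q[0],-q[1]])/-q[2];u*=1+i["k1"]*(u@u)
    return i["camera_matrix"][:2,:2]@u+i["camera_matrix"][:2,2]
def crop(im,x,y,w,h,W,H): return cv2.resize(im[y:y+h,x:x+w],(W,H),interpolation=cv2.INTER_CUBIC)
def blobs(im,lo,hi,amin=30):
    m=cv2.inRange(cv2.cvtColor(im,cv2.COLOR_BGR2HSV),np.array(lo),np.array(hi))
    cs,_=cv2.findContours(m,cv2.RETR_EXTERNAL,cv2.CHAIN_APPROX_NONE)
    return [c for c in sorted(cs,key=cv2.contourArea,reverse=True) if cv2.contourArea(c)>=amin],m
def world_rect(n,c,z):
    """min-area rectangle of a contour cast onto plane z"""
    p=np.array([onz(n,q,z)[:2] for q in cv2.convexHull(c)[:,0].astype(float)],np.float32)
    (cx,cy),(w,h),a=cv2.minAreaRect(p);return round(cx,1),round(cy,1),round(w,1),round(h,1),round(a,1)
E
python3 - <<'E'
from h import *
s=cv2.imread("pics/side0.png");t=cv2.imread("pics/top0.png")
np.set_printoptions(precision=1,suppress=True)
print(ray("top",(320,240)),ray("side",(320,240)))
for nm,lo,hi,z in(("orange",(5,150,80),(15,255,255),60),("blue",(105,150,60),(130,255,255),30),("band",(27,150,100),(38,255,255),47),("nut",(15,120,60),(28,255,255),30)):
    cs,m=blobs(t,lo,hi,15)
    for c in cs[:6]:
        print(nm,cv2.contourArea(c),cv2.boundingRect(c),world_rect("top",c,z))
g=cv2.inRange(cv2.cvtColor(t,cv2.COLOR_BGR2HSV),(0,0,165),(179,25,255)); 
cv2.imwrite("pics/c0.png",np.vstack([np.hstack([crop(t,200,235,60,95,252,400)[:300],crop(t,200,235,60,45,400,300)][1:]+[crop(t,400,245,50,38,400,300)]),np.hstack([crop(s,175,205,100,75,400,300),crop(s,350,315,80,60,400,300)])]))
E
```

```text
(array([ 448.2,   98.1, 1066. ]), array([ 0.1,  0. , -1. ])) (array([ -61.5, -643.7,  623.7]), array([ 0.6,  0.7, -0.5]))
orange 1476.5 (265, 207, 95, 113) (544.7, 132.1, 248.2, 207.2, 0.5)
orange 27.5 (266, 274, 3, 26) (492.0, 232.3, 4.5, 56.0, 89.1)
blue 6530.0 (546, 221, 94, 78) (531.6, -540.1, 174.8, 232.9, 0.2)
blue 2542.5 (211, 244, 41, 80) (504.0, 321.7, 178.3, 81.1, 4.7)
blue 2505.5 (128, 268, 55, 84) (447.5, 500.2, 178.9, 81.1, 19.0)
band 862.0 (352, 150, 35, 34) (766.6, -10.6, 80.1, 80.7, 88.0)
band 356.0 (488, 262, 29, 19) (510.1, -301.8, 62.4, 33.4, 75.0)
band 347.5 (107, 143, 28, 17) (830.4, 589.7, 36.4, 68.7, 1.2)
band 344.0 (76, 145, 28, 16) (830.9, 669.0, 69.5, 36.6, 89.4)
band 340.5 (66, 227, 27, 16) (627.5, 683.8, 34.2, 66.2, 0.6)
band 322.0 (265, 165, 29, 22) (753.6, 202.8, 63.3, 33.2, 62.1)
nut 7173.0 (269, 218, 85, 93) (543.3, 134.0, 211.5, 191.8, 0.3)
nut 210.0 (440, 143, 11, 36) (781.3, -196.2, 17.6, 89.4, 78.6)
nut 138.5 (266, 207, 94, 112) (546.8, 132.3, 254.4, 213.0, 0.3)
nut 137.5 (352, 150, 35, 37) (768.3, -12.2, 81.5, 89.6, 87.6)
nut 75.0 (421, 262, 11, 10) (527.9, -132.8, 23.3, 20.9, 88.1)
nut 52.0 (361, 157, 18, 16) (778.1, -16.2, 43.1, 33.6, 70.2)
```

View pics/c0.png

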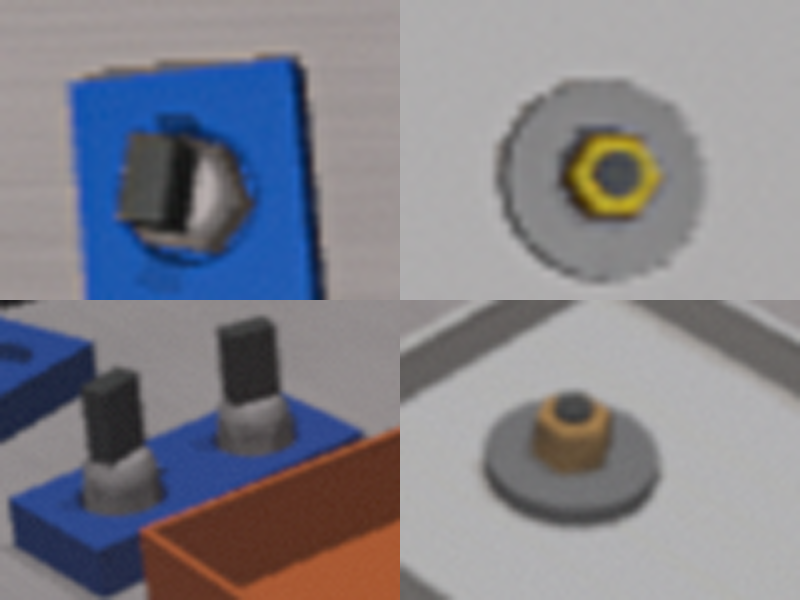

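The crops show the far socket's blade with its long side nearly along world x. The nut is an almost square-on hexagon with its flats facing ±x at top crop (613,175), which is full-image (426.6,266.9). Next I work out the blade and nut yaws, tray axis and the first move.

```bash
cat >> h.py <<'E'
def go(x,y,z,ang,st=None):
    """slide/dr (8deg units) from the measured pose to tool-down pose, closing line at ang deg (nearest half turn)"""
    st=st or arm.read_state();r=R.from_quat(st["ee_rot"]);best=None
    for k in(0,180):
        a=np.radians(ang+k);yy=np.array([np.cos(a),np.sin(a),0]);zz=np.array([0,0,-1.])
        T=R.from_matrix(np.c_[np.cross(yy,zz),yy,zz]);d=(r.inv()*T).as_rotvec()
        if best is None or np.linalg.norm(d)<np.linalg.norm(best):best=d
    print("slide",np.round(r.inv().apply(np.array([x,y,z])-st["position"]),1),"dr",np.round(np.degrees(best)/8,2))
def say():
    s=arm.read_state();r=R.from_quat(s["ee_rot"]).as_matrix()
    print("t%.2f"%s["clock"],"p",np.round(s["position"],1),"yang %.1f"%(np.degrees(np.arctan2(r[1,1],r[0,1]))),"tilt",np.round(np.degrees(np.arccos(-r[2,2])),2),"F",np.round(s["contact_force"],1),"M",np.round(s["wrist_torque"],2),"w %.1f g %.1f"%(s["gripper_width"],s["grasp_force"]),"j",np.round(s["joints"],2));return s
E
python3 - <<'E'
from h import *
np.set_printoptions(precision=1,suppress=True)
s=cv2.imread("pics/side0.png");t=cv2.imread("pics/top0.png")
for n,im,(x,y,w,h) in(("top",t,(205,240,50,90)),("side",s,(190,205,65,55))):
    g=cv2.cvtColor(im,cv2.COLOR_BGR2HSV);m=np.zeros(g.shape[:2],np.uint8)
    m[y:y+h,x:x+w]=cv2.inRange(g[y:y+h,x:x+w],(0,0,0),(179,90,88))
    cs,_=cv2.findContours(m,cv2.RETR_EXTERNAL,cv2.CHAIN_APPROX_NONE)
    for c in cs:
        if cv2.contourArea(c)>25: print(n,cv2.boundingRect(c),cv2.minAreaRect(c))
# hole centres/ blade expected pixels
for q in((459.2,318,98),(548.8,325.4,98)): print(proj("top",np.array(q)),proj("side",np.array(q)))
# nut both views
cs,_=blobs(t,(15,120,60),(28,255,255),15)
c=[c for c in cs if cv2.boundingRect(c)[0]==421][0]
M=cv2.moments(cv2.convexHull(c));pt=(M["m10"]/M["m00"],M["m01"]/M["m00"]);print("nut",pt,onz("top",pt,30))
# tray edges: walls via threshold on saturation/brightness
g=cv2.cvtColor(t,cv2.COLOR_BGR2GRAY)
print(g[266,385:410],g[266,525:545],g[220:235,470],g[295:315,470])
big=crop(t,205,278,60,45,400,300);cv2.imwrite("pics/c1.png",np.hstack([big,crop(t,415,256,24,18,400,300)]))
go(510,-302,130,75)
E
```

```text
top (221, 294, 20, 17) ((230.82693481445312, 301.6346435546875), (15.297059059143066, 18.631032943725586), 78.69007110595703)
top (218, 255, 13, 15) ((223.49998474121094, 262.0), (10.521127700805664, 15.185133934020996), 12.52880859375)
side (195, 247, 21, 11) ((205.27178955078125, 253.39419555664062), (8.889361381530762, 20.16210174560547), 75.0685806274414)
side (229, 233, 19, 10) ((238.0, 237.5), (9.0, 18.0), 90.0)
side (193, 219, 18, 28) ((201.7230987548828, 232.28465270996094), (27.287641525268555, 16.49661636352539), 82.87498474121094)
side (230, 210, 15, 22) ((236.84617614746094, 220.26927185058594), (20.589765548706055, 14.263994216918945), 82.87498474121094)
[225.4 302.1] [202.5 223.6]
[222.  260.9] [236.6 210.3]
nut (425.9444444444444, 266.56837606837604) [ 527.7 -132.7   30. ]
[154 153 155 154 155 154 155 157 149  84  60 105 179 177 175 173 174 174
 172 173 174 173 173 174 174] [171 170 171 173 154 100  73  60  56  67 147 175 117  80  80  81  82  85
  80  33] [155 153 153 154 119 163 177 108 103 162 174 174 172 173 173] [172 172 173 172 172 172 174 155 136 141 161 163 143 132 143 150 149 150
 150 151]
slide [591.3 666.1 101.7] dr [ 0.   0.  -1.4]
```

View pics/c1.png

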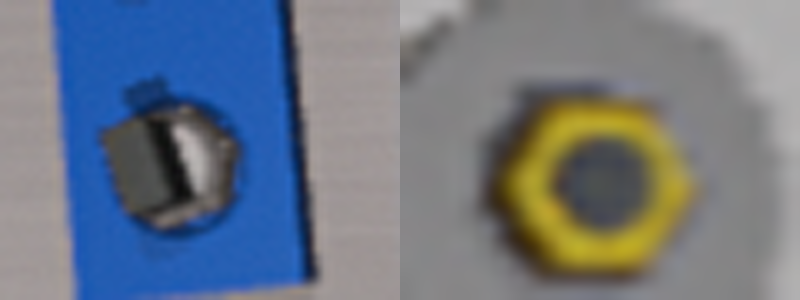

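Near blade: top-face centre at full-image (225.3,302.9), long axis about +12.6°. Far blade: about −10°. Nut yaw is about −2.5°. Now moving above the pack.

>>> step_arm --motion '[{"dr": [0, 0, -1.4], "slide": [590, 665, 100], "jaw": 85}, {"dr": [0, 0, -1.4], "slide": [590, 665, 100], "jaw": 85}, {"dr": [0, 0, -1.4], "slide": [590, 665, 100], "jaw": 85}, {"dr": [0, 0, -1.4], "slide": [590, 665, 100], "jaw": 85}, {"dr": [0, 0, -1.4], "slide": [590, 665, 100], "jaw": 85}, {"dr": [0, 0, -1.4], "slide": [590, 665, 100], "jaw": 85}, {"dr": [0, 0, -1.4], "slide": [590, 665, 100], "jaw": 85}, {"dr": [0, 0, -1.4], "slide": [590, 665, 100], "jaw": 85}]'

```text
clock: 1.1
position: [408.2, 77.1, 175.3]
ee_rot: [0.991, -0.133, 0.0, -0.0]
contact_force: [2.0, 0.4, -0.2]
gripper_width: 85.0
grasp_force: 0.0
```

```bash
python3 -c "
from h import *
say();go(510,-302,130,75)"
```

```text
t1.10 p [408.2  77.1 175.3] yang -105.3 tilt 0.03 F [ 2.   0.4 -0.2] M [ 0.07 -0.12  0.  ] w 85.0 g 0.0 j [ 0.58  0.08 -0.56  0.   -0.93  0.72]
slide [198.4 338.8  45.3] dr [-0.   -0.   -0.04]
```

>>> step_arm --motion '[{"dr": [0, 0, 0], "slide": [198, 339, 45], "jaw": 85}, {"dr": [0, 0, 0], "slide": [198, 339, 45], "jaw": 85}, {"dr": [0, 0, 0], "slide": [198, 339, 45], "jaw": 85}, {"dr": [0, 0, 0], "slide": [198, 339, 45], "jaw": 85}, {"dr": [0, 0, 0], "slide": [198, 339, 45], "jaw": 85}, {"dr": [0, 0, 0], "slide": [198, 339, 45], "jaw": 85}, {"dr": [0, 0, 0], "slide": [198, 339, 45], "jaw": 85}, {"dr": [0, 0, 0], "slide": [198, 339, 45], "jaw": 85}]'

```text
clock: 2.1
position: [508.7, -301.1, 129.3]
ee_rot: [0.991, -0.135, -0.001, -0.0]
contact_force: [-1.1, 0.9, -0.5]
gripper_width: 85.2
grasp_force: 0.0
```

```bash
python3 -c "
from h import *
say();go(510,-302,10,75)"
```

```text
t2.10 p [ 508.7 -301.1  129.3] yang -105.5 tilt 0.11 F [-1.1  0.9 -0.5] M [ 0.05  0.01 -0.06] w 85.2 g 0.0 j [-0.26  0.42 -0.21 -0.   -0.94  1.56]
slide [  1.7   0.6 119.3] dr [-0.    0.01 -0.06]
```

>>> step_arm --motion '[{"dr": [0, 0, 0], "slide": [1.5, 0.5, 40], "jaw": 85}, {"dr": [0, 0, 0], "slide": [1.5, 0.5, 80], "jaw": 85}, {"dr": [0, 0, 0], "slide": [1.5, 0.5, 105], "jaw": 85}, {"dr": [0, 0, 0], "slide": [1.5, 0.5, 116], "jaw": 85}, {"dr": [0, 0, 0], "slide": [1.5, 0.5, 118], "jaw": 85}, {"dr": [0, 0, 0], "slide": [1.5, 0.5, 118], "jaw": 55}, {"dr": [0, 0, 0], "slide": [1.5, 0.5, 118], "jaw": 50}, {"dr": [0, 0, 0], "slide": [1.5, 0.5, 118], "jaw": 50}]'

```text
clock: 3.1
position: [511.9, -301.6, 14.4]
ee_rot: [0.991, -0.133, 0.002, 0.0]
contact_force: [-0.0, 0.9, 6.3]
gripper_width: 63.0
grasp_force: 68.1
```

```bash
python3 -c "
from h import *
say()"
```

```text
t3.10 p [ 511.9 -301.6   14.4] yang -105.3 tilt 0.2 F [-0.   0.9  6.3] M [0.22 0.24 0.08] w 63.0 g 68.1 j [-0.26  0.57 -0.32  0.   -0.69  1.56]
```

>>> step_arm --motion '[{"dr": [0, 0, 0], "slide": [0, 0, -8], "jaw": 50}, {"dr": [0, 0, 0], "slide": [0, 0, -25], "jaw": 50}, {"dr": [0, 0, 0], "slide": [0, 0, -50], "jaw": 50}, {"dr": [0, 0, 0], "slide": [0, 0, -75], "jaw": 50}, {"dr": [0, 0, 0], "slide": [0, 0, -95], "jaw": 50}, {"dr": [0, 0, 0], "slide": [0, 0, -105], "jaw": 50}, {"dr": [0, 0, 0], "slide": [0, 0, -110], "jaw": 50}, {"dr": [0, 0, 0], "slide": [0, 0, -110], "jaw": 50}]'

```text
clock: 4.1
position: [510.3, -301.1, 122.2]
ee_rot: [0.991, -0.134, -0.0, -0.0]
contact_force: [0.1, -0.8, -2.1]
gripper_width: 62.9
grasp_force: 67.3
```

```bash
python3 -c "
from h import *
say();go(545,132,122,90)"
```

```text
t4.10 p [ 510.3 -301.1  122.2] yang -105.4 tilt 0.03 F [ 0.1 -0.8 -2.1] M [ 0.01 -0.01  0.02] w 62.9 g 67.3 j [-0.26  0.43 -0.22 -0.   -0.92  1.56]
slide [-8.150e+01 -4.268e+02  3.000e-01] dr [-0.    0.   -1.92]
```

>>> step_arm --motion '[{"dr": [0, 0, -0.1], "slide": [-4, -20, 0], "jaw": 50}, {"dr": [0, 0, -0.4], "slide": [-13, -65, 0], "jaw": 50}, {"dr": [0, 0, -0.8], "slide": [-24, -125, 0], "jaw": 50}, {"dr": [0, 0, -1.2], "slide": [-36, -185, 0], "jaw": 50}, {"dr": [0, 0, -1.5], "slide": [-47, -245, 0], "jaw": 50}, {"dr": [0, 0, -1.7], "slide": [-58, -305, 0], "jaw": 50}, {"dr": [0, 0, -1.9], "slide": [-69, -360, 0], "jaw": 50}, {"dr": [0, 0, -1.9], "slide": [-77, -400, 0], "jaw": 50}]'

```text
clock: 5.1
position: [541.5, 108.0, 121.8]
ee_rot: [1.0, -0.0, -0.001, 0.0]
contact_force: [0.8, -0.2, -1.7]
gripper_width: 63.1
grasp_force: 67.2
```

```bash
python3 -c "
from h import *
say();go(545,132,16,90)"
```

```text
t5.10 p [541.5 108.  121.8] yang -90.0 tilt 0.06 F [ 0.8 -0.2 -1.7] M [ 0.01  0.01 -0.02] w 63.1 g 67.2 j [ 0.49  0.37 -0.32 -0.   -0.88  1.08]
slide [  3.7 -24.1 105.8] dr [ 0.    0.01 -0.  ]
```

>>> step_arm --motion '[{"dr": [0, 0, 0], "slide": [3, -15, 0], "jaw": 50}, {"dr": [0, 0, 0], "slide": [4, -24, 10], "jaw": 50}, {"dr": [0, 0, 0], "slide": [4, -24, 40], "jaw": 50}, {"dr": [0, 0, 0], "slide": [4, -24, 70], "jaw": 50}, {"dr": [0, 0, 0], "slide": [4, -24, 90], "jaw": 50}, {"dr": [0, 0, 0], "slide": [4, -24, 101], "jaw": 50}, {"dr": [0, 0, 0], "slide": [4, -24, 104], "jaw": 50}, {"dr": [0, 0, 0], "slide": [4, -24, 104], "jaw": 50}]'

```text
clock: 6.1
position: [546.8, 128.8, 18.8]
ee_rot: [1.0, -0.002, 0.0, -0.0]
contact_force: [1.0, 0.4, -2.4]
gripper_width: 62.8
grasp_force: 67.2
```

```bash
python3 -c "
from h import *
say()"
```

```text
t6.10 p [546.8 128.8  18.8] yang -90.2 tilt 0.04 F [ 1.   0.4 -2.4] M [ 0.01  0.03 -0.02] w 62.8 g 67.2 j [ 0.52  0.52 -0.39  0.   -0.66  1.05]
```

>>> step_arm --motion '[{"dr": [0, 0, 0], "slide": [0, 0, 1], "jaw": 50}, {"dr": [0, 0, 0], "slide": [0, 0, 2], "jaw": 50}, {"dr": [0, 0, 0], "slide": [0, 0, 3], "jaw": 50}, {"dr": [0, 0, 0], "slide": [0, 0, 4], "jaw": 50}, {"dr": [0, 0, 0], "slide": [0, 0, 4.5], "jaw": 50}, {"dr": [0, 0, 0], "slide": [0, 0, 5], "jaw": 50}, {"dr": [0, 0, 0], "slide": [0, 0, 5], "jaw": 50}, {"dr": [0, 0, 0], "slide": [0, 0, 5], "jaw": 50}]'

```text
clock: 7.1
position: [546.4, 129.0, 14.3]
ee_rot: [1.0, -0.001, 0.0, 0.0]
contact_force: [-1.8, 0.5, 5.1]
gripper_width: 63.1
grasp_force: 68.4
```

```bash
python3 -c "
from h import *
say()"
```

```text
t7.10 p [546.4 129.   14.3] yang -90.2 tilt 0.02 F [-1.8  0.5  5.1] M [-0.    0.68 -0.06] w 63.1 g 68.4 j [ 0.52  0.53 -0.4   0.   -0.65  1.05]
```

On the floor (Fz +5 N). Release, wait, then lift.

>>> step_arm --motion '[{"dr": [0, 0, 0], "slide": [0, 0, 0], "jaw": 70}, {"dr": [0, 0, 0], "slide": [0, 0, 0], "jaw": 85}, {"dr": [0, 0, 0], "slide": [0, 0, 0], "jaw": 85}, {"dr": [0, 0, 0], "slide": [0, 0, 0], "jaw": 85}, {"dr": [0, 0, 0], "slide": [0, 0, -20], "jaw": 85}, {"dr": [0, 0, 0], "slide": [0, 0, -60], "jaw": 85}, {"dr": [0, 0, 0], "slide": [0, 0, -110], "jaw": 85}, {"dr": [0, 0, 0], "slide": [0, 0, -150], "jaw": 85}]'

```text
clock: 8.1
position: [546.7, 129.0, 165.5]
ee_rot: [1.0, -0.001, 0.001, -0.0]
contact_force: [1.0, 0.1, 0.0]
gripper_width: 85.2
grasp_force: 0.0
```

```bash
python3 -c "
from h import *
say();go(457.5,318,130,102.6)"
```

```text
t8.10 p [546.7 129.  165.5] yang -90.2 tilt 0.09 F [1.  0.1 0. ] M [ 0.04 -0.08 -0.01] w 85.2 g 0.0 j [ 0.52  0.33 -0.25  0.   -0.99  1.05]
slide [ -89.8 -188.8   35.4] dr [-0.   -0.01 -1.6 ]
```

>>> step_arm --motion '[{"dr": [0, 0, -0.2], "slide": [-12, -25, 0], "jaw": 70}, {"dr": [0, 0, -0.6], "slide": [-36, -75, 0], "jaw": 70}, {"dr": [0, 0, -1.1], "slide": [-60, -125, 0], "jaw": 70}, {"dr": [0, 0, -1.6], "slide": [-80, -170, 0], "jaw": 70}, {"dr": [0, 0, -1.6], "slide": [-90, -189, 10], "jaw": 70}, {"dr": [0, 0, -1.6], "slide": [-90, -189, 25], "jaw": 70}, {"dr": [0, 0, -1.6], "slide": [-90, -189, 35], "jaw": 70}, {"dr": [0, 0, -1.6], "slide": [-90, -189, 35], "jaw": 70}]'

```text
clock: 9.1
position: [457.0, 316.4, 127.0]
ee_rot: [0.994, 0.109, -0.001, 0.001]
contact_force: [0.5, 0.3, 0.8]
gripper_width: 69.8
grasp_force: 0.0
```

```bash
python3 -c "
from h import *
say();go(457.5,318,59,102.6)
t=optics.get_image('top');s=optics.get_image('side')
print(proj('top',arm.read_state()['position']),proj('side',arm.read_state()['position']))
cv2.imwrite('pics/c2.png',np.hstack([crop(t,185,210,100,150,400,600),crop(s,150,130,100,150,400,600)]))"
```

```text
t9.10 p [457.  316.4 127. ] yang -77.5 tilt 0.18 F [0.5 0.3 0.8] M [-0.01  0.    0.  ] w 69.8 g 0.0 j [ 0.9   0.37 -0.3  -0.   -0.9   0.89]
slide [ 1.  -1.5 68. ] dr [ 0.01  0.02 -0.01]
[222.50388752 302.7396014 ] [200.44213625 210.63320278]
```

View pics/c2.png

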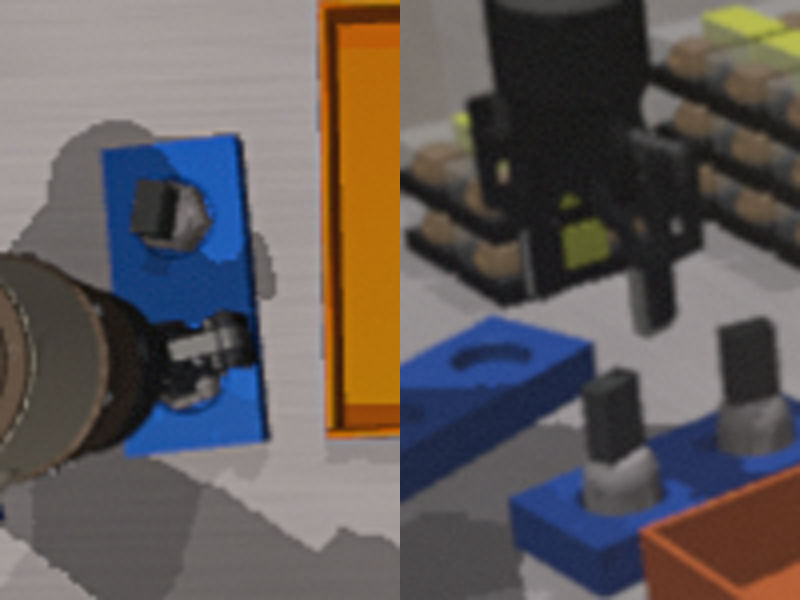

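The crop shows the two fingertips at (530,290) and (655,330), straddling the near blade at (612,400). The alignment is good, so I descend and grip.

>>> step_arm --motion '[{"dr": [0, 0, 0], "slide": [1, -1.5, 15], "jaw": 70}, {"dr": [0, 0, 0], "slide": [1, -1.5, 35], "jaw": 70}, {"dr": [0, 0, 0], "slide": [1, -1.5, 52], "jaw": 70}, {"dr": [0, 0, 0], "slide": [1, -1.5, 63], "jaw": 60}, {"dr": [0, 0, 0], "slide": [1, -1.5, 66], "jaw": 40}, {"dr": [0, 0, 0], "slide": [1, -1.5, 66], "jaw": 20}, {"dr": [0, 0, 0], "slide": [1, -1.5, 66], "jaw": 5}, {"dr": [0, 0, 0], "slide": [1, -1.5, 66], "jaw": 5}]'

```text
clock: 10.2
position: [457.9, 320.1, 63.0]
ee_rot: [0.994, 0.11, 0.0, -0.0]
contact_force: [0.1, -0.0, 0.9]
gripper_width: 15.5
grasp_force: 58.7
```

```bash
python3 -c "
from h import *
say()"
```

```text
t10.20 p [457.9 320.1  63. ] yang -77.4 tilt 0.07 F [ 0.1 -0.   0.9] M [0.05 0.04 0.02] w 15.5 g 58.7 j [ 0.9   0.45 -0.37  0.   -0.75  0.89]
```

>>> step_arm --motion '[{"dr": [0, 0, 0], "slide": [0, 0, -5], "jaw": 5}, {"dr": [0, 0, 0], "slide": [0, 0, -15], "jaw": 5}, {"dr": [0, 0, 0], "slide": [0, 0, -30], "jaw": 5}, {"dr": [0, 0, 0], "slide": [0, 0, -50], "jaw": 5}, {"dr": [0, 0, 0], "slide": [0, 0, -68], "jaw": 5}, {"dr": [0, 0, 0], "slide": [0, 0, -80], "jaw": 5}, {"dr": [0, 0, 0], "slide": [0, 0, -82], "jaw": 5}, {"dr": [0, 0, 0], "slide": [0, 0, -82], "jaw": 5}]'

```text
clock: 11.2
position: [457.4, 319.6, 144.1]
ee_rot: [0.994, 0.11, -0.0, 0.0]
contact_force: [-0.5, -0.3, -2.9]
gripper_width: 15.2
grasp_force: 58.5
```

```bash
python3 -c "
from h import *
say();go(527.7,-132.7,145,87.4)"
```

```text
t11.20 p [457.4 319.6 144.1] yang -77.4 tilt 0.05 F [-0.5 -0.3 -2.9] M [0.04 0.03 0.01] w 15.2 g 58.5 j [ 0.9   0.35 -0.28 -0.   -0.94  0.89]
slide [-30.1 456.7  -0.8] dr [0.   0.01 1.9 ]
```

>>> step_arm --motion '[{"dr": [0, 0, 0.2], "slide": [-2, 25, 0], "jaw": 5}, {"dr": [0, 0, 0.6], "slide": [-6, 80, 0], "jaw": 5}, {"dr": [0, 0, 1.0], "slide": [-10, 140, 0], "jaw": 5}, {"dr": [0, 0, 1.4], "slide": [-14, 200, 0], "jaw": 5}, {"dr": [0, 0, 1.7], "slide": [-18, 260, 0], "jaw": 5}, {"dr": [0, 0, 1.9], "slide": [-22, 320, 0], "jaw": 5}, {"dr": [0, 0, 1.9], "slide": [-26, 380, 0], "jaw": 5}, {"dr": [0, 0, 1.9], "slide": [-29, 430, 0], "jaw": 5}]'

```text
clock: 12.2
position: [522.2, -109.1, 143.8]
ee_rot: [1.0, -0.024, -0.001, 0.0]
contact_force: [1.1, 0.2, -2.3]
gripper_width: 15.2
grasp_force: 58.9
```

```bash
python3 -c "
from h import *
say();go(527.7,-132.7,95,87.4)"
```

```text
t12.20 p [ 522.2 -109.1  143.8] yang -92.7 tilt 0.1 F [ 1.1  0.2 -2.3] M [ 0.03 -0.16 -0.  ] w 15.2 g 58.9 j [ 0.1   0.31 -0.34  0.   -0.92  1.43]
slide [ 6.7 23.3 48.8] dr [ 0.    0.01 -0.01]
```

>>> step_arm --motion '[{"dr": [0, 0, 0], "slide": [5, 17, 0], "jaw": 5}, {"dr": [0, 0, 0], "slide": [6.5, 23.5, 5], "jaw": 5}, {"dr": [0, 0, 0], "slide": [6.5, 23.5, 20], "jaw": 5}, {"dr": [0, 0, 0], "slide": [6.5, 23.5, 35], "jaw": 5}, {"dr": [0, 0, 0], "slide": [6.5, 23.5, 45], "jaw": 5}, {"dr": [0, 0, 0], "slide": [6.5, 23.5, 49], "jaw": 5}, {"dr": [0, 0, 0], "slide": [6.5, 23.5, 49], "jaw": 5}, {"dr": [0, 0, 0], "slide": [6.5, 23.5, 49], "jaw": 5}]'

```text
clock: 13.2
position: [529.3, -129.8, 95.9]
ee_rot: [1.0, -0.022, 0.001, 0.0]
contact_force: [0.5, 0.3, -2.8]
gripper_width: 15.2
grasp_force: 59.1
```

```bash
python3 -c "
from h import *
s0=say()
t=optics.get_image('top');s=optics.get_image('side')
p=s0['position']
for q in (p-[0,0,47],p-[0,0,22],np.array([527.7,-132.7,30])): print(proj('top',q),proj('side',q))
cv2.imwrite('pics/s3.png',s);cv2.imwrite('pics/t3.png',t)
cv2.imwrite('pics/c3.png',np.hstack([crop(t,390,230,60,90,400,600),crop(s,355,280,60,90,400,600)]))"
```

```text
t13.20 p [ 529.3 -129.8   95.9] yang -92.6 tilt 0.07 F [ 0.5  0.3 -2.8] M [ 0.   -0.02 -0.01] w 15.2 g 59.1 j [ 0.06  0.39 -0.37  0.   -0.81  1.47]
[426.41675171 265.22282649] [382.80279541 325.01034282]
[428.87739489 264.24289537] [383.49384261 312.78511665]
[425.93329556 266.56253036] [382.93168238 335.23023761]
```

View pics/c3.png

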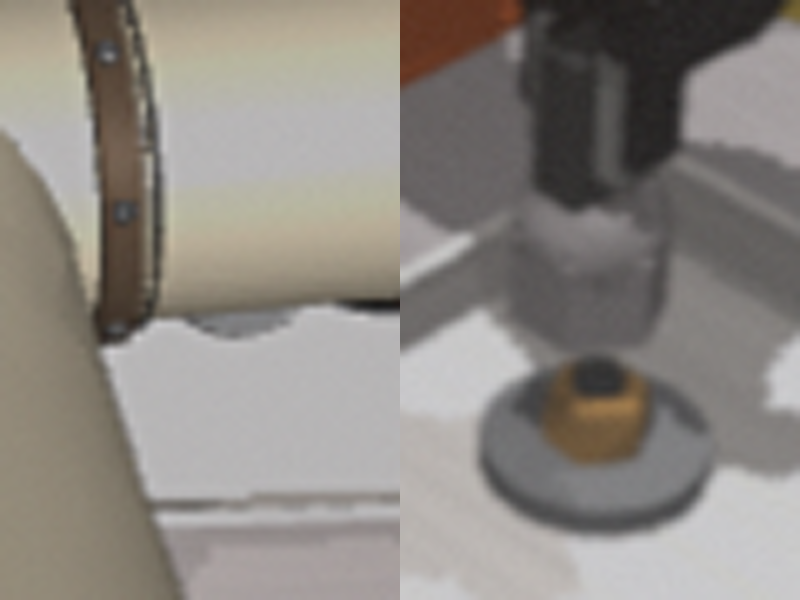

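The side view shows the socket above the nut, with its axis at crop x≈588 and the stud at (599,372), so about 1.6 px of lateral offset. The forearm hides the top view. I cast the stud centre from both cameras.

```bash
python3 - <<'E'
from h import *
np.set_printoptions(precision=1,suppress=True)
for a in((384.4,335.4),): print(onz("side",a,34))
print(onz("top",(426.8,266.5),34),onz("top",(425.9,266.6),30),tri((384.4,335.4),(426.8,266.5)))
# finer nut/stud/boss centroids
s=cv2.imread("pics/s3.png");t=cv2.imread("pics/top0.png")
cs,m=blobs(s,(8,90,50),(25,255,255),20)
for c in cs:
    b=cv2.boundingRect(c)
    if 365<b[0]<400 and 320<b[1]<360: print("side brass",b)
r=t[245:290,405:445];g=cv2.cvtColor(r,cv2.COLOR_BGR2GRAY)
m=cv2.inRange(g,90,150);c=max(cv2.findContours(m,0,1)[0],key=cv2.contourArea);e=cv2.fitEllipse(cv2.convexHull(c));print("boss top",e)
pt=(e[0][0]+405,e[0][1]+245);print(onz("top",pt,14),onz("top",pt,10))
r=s[325:365,362:408];g=cv2.cvtColor(r,cv2.COLOR_BGR2GRAY);print(g[23])
E
```

```text
[ 525.2 -138.1   34. ]
[ 527.5 -133.8   34. ] [ 527.6 -132.6   30. ] (array([ 528.1, -134.9,   30.6]), [np.float64(0.5200850991236723), np.float64(0.5200850991236435)])
side brass (377, 336, 15, 13)
boss top ((19.606971740722656, 22.20672607421875), (25.272689819335938, 26.581012725830078), 144.42361450195312)
[ 527.5 -133.1   14. ] [ 527.8 -133.9   10. ]
[179 178 180 175 147 100 100 113 113 115 115 112 112 113 113 113 109 105
  98  93  92  89  92  88  86  88  88  91 103 118 128 128 129 129 128 127
 128 127 123 120 127 129 131 129 130 131]
```

```bash
python3 -c "
from h import *
say();go(528,-134.3,84,87.4)"
```

```text
t13.30 p [ 529.2 -129.9   96. ] yang -92.6 tilt 0.07 F [ 0.9 -0.  -1.7] M [-0.06  0.04 -0.04] w 15.5 g 59.1 j [ 0.06  0.39 -0.37  0.   -0.81  1.47]
slide [-1.   4.5 12. ] dr [-0.   -0.01  0.  ]
```

>>> step_arm --motion '[{"dr": [0, 0, 0], "slide": [-1, 4.5, 0], "jaw": 5}, {"dr": [0, 0, 0], "slide": [-1, 4.5, 6], "jaw": 5}, {"dr": [0, 0, 0], "slide": [-1, 4.5, 11], "jaw": 5}, {"dr": [0, 0, 0], "slide": [-1, 4.5, 15], "jaw": 5}, {"dr": [0, 0, 0], "slide": [-1, 4.5, 18], "jaw": 5}, {"dr": [0, 0, 0], "slide": [-1, 4.5, 21], "jaw": 5}, {"dr": [0, 0, 0], "slide": [-1, 4.5, 24], "jaw": 5}, {"dr": [0, 0, 0], "slide": [-1, 4.5, 24], "jaw": 5}]'

```text
clock: 14.3
position: [527.7, -135.1, 71.7]
ee_rot: [1.0, -0.022, 0.0, 0.001]
contact_force: [-1.0, -4.2, -0.4]
gripper_width: 14.8
grasp_force: 59.4
```

```bash
python3 -c "
from h import *
say()"
```

```text
t14.30 p [ 527.7 -135.1   71.7] yang -92.6 tilt 0.07 F [-1.  -4.2 -0.4] M [-1.93  0.22 -0.01] w 14.8 g 59.4 j [ 0.05  0.42 -0.39  0.   -0.76  1.48]
```

>>> step_arm --motion '[{"dr": [0, 0, 0], "slide": [0, 0, 2], "jaw": 5}, {"dr": [0, 0, 0], "slide": [0, 0, 4], "jaw": 5}, {"dr": [0, 0, 0], "slide": [0, 0, 6], "jaw": 5}, {"dr": [0, 0, 0], "slide": [0, 0, 8], "jaw": 5}, {"dr": [0, 0, 0], "slide": [0, 0, 10], "jaw": 5}, {"dr": [0, 0, 0], "slide": [0, 0, 11], "jaw": 5}, {"dr": [0, 0, 0], "slide": [0, 0, 11], "jaw": 5}, {"dr": [0, 0, 0], "slide": [0, 0, 11], "jaw": 5}]'

```text
clock: 15.3
position: [527.6, -135.3, 61.0]
ee_rot: [1.0, -0.022, 0.0, 0.001]
contact_force: [-1.5, -5.6, 1.6]
gripper_width: 15.4
grasp_force: 59.8
```

```bash
python3 -c "
from h import *
s0=say();s=optics.get_image('side');cv2.imwrite('pics/s4.png',s)
cv2.imwrite('pics/c4.png',crop(s,345,270,80,90,533,600))"
```

```text
t15.30 p [ 527.6 -135.3   61. ] yang -92.6 tilt 0.07 F [-1.5 -5.6  1.6] M [-1.86  0.38 -0.01] w 15.4 g 59.8 j [ 0.05  0.44 -0.4   0.   -0.73  1.48]
```

View pics/c4.png

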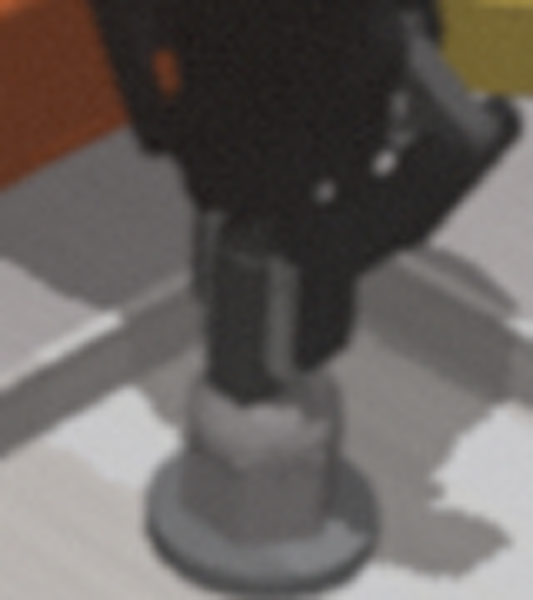

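The picture shows the socket over the nut, resting on the boss around (258,520). It fits. I relieve the side load, press down lightly and check the pack.

>>> step_arm --motion '[{"dr": [0, 0, 0], "slide": [0, 1, 1], "jaw": 5}, {"dr": [0, 0, 0], "slide": [0, 1.5, 2], "jaw": 5}, {"dr": [0, 0, 0], "slide": [0, 1.5, 3], "jaw": 5}, {"dr": [0, 0, 0], "slide": [0, 1.5, 3], "jaw": 5}, {"dr": [0, 0, 0], "slide": [0, 1.5, 3], "jaw": 5}, {"dr": [0, 0, 0], "slide": [0, 1.5, 3], "jaw": 5}, {"dr": [0, 0, 0], "slide": [0, 1.5, 3], "jaw": 5}, {"dr": [0, 0, 0], "slide": [0, 1.5, 3], "jaw": 5}]'

```text
clock: 16.35
position: [527.8, -135.6, 60.9]
ee_rot: [1.0, -0.022, 0.001, 0.0]
contact_force: [-7.4, 1.4, 20.9]
gripper_width: 15.5
grasp_force: 62.6
```

```bash
python3 -c "
from h import *
s0=say();t=optics.get_image('top')
cs,m=blobs(t,(27,150,60),(38,255,255),40)
for c in cs: print(cv2.boundingRect(c),world_rect('top',c,47))"
```

```text
t16.35 p [ 527.8 -135.6   60.9] yang -92.5 tilt 0.08 F [-7.4  1.4 20.9] M [ 0.7   2.26 -0.03] w 15.5 g 62.6 j [ 0.05  0.44 -0.4   0.   -0.73  1.48]
(47, 143, 92, 21) (826.7, 662.9, 45.1, 235.2, 0.0)
(352, 150, 35, 34) (766.2, -10.3, 79.2, 81.7, 62.0)
(37, 227, 61, 17) (626.5, 714.1, 152.2, 37.0, 89.9)
(505, 118, 59, 22) (851.5, -413.4, 39.7, 144.3, 6.4)
(298, 254, 28, 16) (546.4, 131.0, 32.2, 62.6, 0.4)
(265, 165, 29, 24) (751.4, 202.7, 65.5, 36.5, 62.8)
(101, 230, 6, 16) (618.3, 622.4, 36.8, 12.4, 2.4)
(141, 150, 5, 17) (809.8, 531.9, 41.3, 10.0, 2.2)
(148, 157, 5, 15) (793.7, 514.0, 35.8, 9.9, 2.0)
```

```bash
python3 -c "
from h import *
print(arm.job_done());say()"
```

```text
the job is handed in; nothing more can be done
None
the job is handed in; nothing more can be done
```

I set the pack down flat in the tote and released it; the first socket I tried (the near one in the rack) fits and is gripped fully down on the nut, the other was never touched in its rack hole, and the job is handed in at about 16 s with no verdict shown.

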